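Zero the rock meter and take a contact reading

ROBOT

A 6-joint arm with a two-finger parallel gripper is mounted at the origin on the work surface. World frame = base frame: x ahead of the robot, y to its left, z up, the work surface at z = 0. Lengths are in mm, angles in rad, forces in N, time in s.
With the tool pointing down it reaches from about 300 to 775 mm from the base axis. Payload 14.6 kg.
Tool frame: the origin (TCP) lies on the centre line of the jaws, within the pads' length; the fingertips stand 19 mm ahead of it and the grasp point (between the pads) is the TCP (bot.tip_reach is the distance from the TCP to the fingertips, in mm); z points along the fingers, y is the line along which they close (so a half turn about z gives the same grasp; the last joint's range is limited). The gripper opens to 85 mm and grips with 20 to 120 N. Pads are 22 mm wide; open, the fingers measure 114 mm over their backs; the gripper's body (76 mm by 85 mm) begins 54 mm behind the grasp point. The pads swing forward as they close: fully open they stand 13 mm farther back than shut.
Start: joints at [1.064, 0.3, 1.521, -0, 1.321, -0.067], TCP at [234.163, 497.652, 250.281] pointing down, gripper open.
Joint ranges: [-3.03, 3.03], [-0.79, 2.21], [0.23, 2.52], [-1.04, 4.18], [0, 3.07], [-2.55, 2.55]. Speed limits (rad/s): [2.22, 2.22, 2.57, 3.14, 3.14, 3.14].

INTERFACE

Orientations are given as a unit quaternion [w, x, y, z].
In Python, from rig import bot gives the robot as it stands. Calls block until the motion is done:
- bot.move_to(position, orientation): joint-space move of the TCP to a pose.
- bot.servo_line(position, attitude=None, speed=150, until_force=None): straight line of the TCP; attitude=None keeps the orientation; speed is the mean speed in mm/s. With until_force (N) it stops when the force on the tool has changed by that much, and returns True; else False.
- bot.move_joints(angles): joint-space move.
- bot.move_gripper(opening, grip_force=None): finger opening in mm; grip_force is the grip in N (None keeps the last); returns when the fingers have stopped.
- bot.dwell(seconds).
- bot.ik(position, orientation): joint angles nearest the present ones, or None.
- bot.read_state(): the state.
- bot.read_camera(name): name is "side" or "top"; returns a dict with "image" (420x560x3 uint8, blue, green, red), "depth" (420x560 float32, mm along the optical axis (not along the pixel's ray), 0 where there is no reading), "fovy" (degrees; the focal length in pixels is half the picture's height over the tangent of half this angle, whatever the lens; pixels are square), "cx", "cy" (the principal point, pixels), "eye" and "attitude" of the camera in the world. Camera axes: x right, y down, z forward; pixel columns grow to the right and rows downward; lengths in mm; the calibration is good to about 2 mm. A picture is of the moment at which its call begins.
A pose or a line that the arm cannot do raises bot.MotionError and nothing moves.
- bot.finish_job(): hands the job in; it is judged then, once.
The state is a dict: "clock": time; "joint_positions": joint angles; "qvel": joint speeds; "effort": joint torques, N m; "ee_pos": TCP position; "tool_rot": TCP orientation; "ft_force": force on the tool from outside, world axes, zero at the start; "moment": the same for the moment, N m; "grip_width": finger opening in mm; "grip_force": force on a finger pad.
Only numpy, scipy, OpenCV 4.12 (cv2) and the standard library are available. Lean on these libraries where they do the work, as an engineer would, in place of code of your own. Each camera call takes 0.05 s, during which the arm holds its last target. There are 200 camera calls.

TASK

First press the meter's blue foot switch with the gripper right down to its stop for a moment and let it come back up. Then lift the orange probe out of its white stand and hold its brass tip on the centre of the red ring on the rock slab, square to the sloping face, pressing gently so that the spring tip is about half pushed in. Finish while still holding the probe there in the gripper, steady, and leave the bottle, jar, beaker and tray where they are.

Things in the scene. Friction and masses are not known exactly. Their poses are not given: they have to be found in the camera images.
- pedal (a joint): Foot switch treadle, radians: 0 = up (as it rests), 0.17 = fully down on its stop. It is hinged at the far end (the +x end of the switch in its own frame) and its spring lifts it back. Pressed at the pad it takes about 2 N to start and about 6 N at the stop.
- switch_base: Foot switch on the bench, fixed: black base 170 x 110 mm with a blue hinged treadle 135 x 90 mm that carries a black ribbed pad. Origin: centre of the underside, z up; the hinge is at its +x end.
- pedal_pad (a point): Centre of the upper face of the ribbed pad (60 x 75 mm) on the treadle. z: out of the treadle, up (10 degrees from upright when up); -x: from the hinge to the free end; y: along the hinge, which lies 100 mm from this point towards +x. About 58 mm above the bench when up; goes down 17 mm to the stop.
- stand: White block 80 x 80 x 66 mm high, fixed to the bench, with an upright round through hole 26 mm wide in its middle in which the probe stands. Origin: centre of the underside, z up.
- probe: Pen-like wireless probe, 0.13 kg, 126 mm long, round about z (tip to top). Origin: outer end of the brass tip when fully out. Along z: brass spring tip 8 mm thick at 0-14 mm, steel barrel 20 thick at 14-62, black collar 34 thick at 62-68, orange grip 22 thick at 68-126. Stands in the stand on its collar, origin 4 mm above the bench; clear of the block when raised 65 mm.
- probe_tip (a point): Outer end of the probe's brass spring tip; moves with it.
- probe_plunger (a joint): How far the spring tip is pushed into the probe, m: 0 = fully out, 0.010 = bottomed. The spring takes about 0.8 N to start and 0.35 N more for each mm (2.5 N half-way).
- rest: Aluminium rest with a base 130 x 130 mm, fixed to the bench, that carries the dark grey rock slab (105 x 120 x 24 mm, fixed) sloping down towards the rest's -x side at 16 degrees. Origin: centre of the underside, z up.
- red_spot (a point): Centre of the red ring (28 mm across, 10 mm white dot in its middle) on the slab's upper face, about 104 mm above the bench; z points out of the face, square to it (16 degrees from upright, leaning to the rest's -x). It lies 12 mm up the slope and 25 mm to +y from the slab's middle. The blue ring on the slab is not the one to measure.
- reagent: Bystander: loose glass bottle with blue cap, 68 mm across, 150 mm high. Origin: centre of the underside.
- jar: Bystander: loose clear jar with white lid, 54 mm across, 70 mm high. Origin: centre of the underside.
- beaker: Bystander: loose glass beaker, 72 mm across, 90 mm high. Origin: centre of the underside.
- tray: Bystander: loose open white tray, 120 x 160 x 35 mm. Origin: centre of the underside.
Not all that is in view belongs to the job. Several things look just like the probe: the one meant starts nearest to the robot's base.

How it is judged (in metres and radians):
On the way, in this order (a step that is already met when the one before it is completed fails the run):
1. the foot switch is pressed down to its stop with the gripper (value of joint pedal above 0.15 rad and contact force between the fingers and switch_base above 1 N), for 0.15 s.
2. the foot switch is back up and the gripper has lifted the probe clear of its stand (value of joint pedal below 0.03 rad and z of probe in the frame of stand above 0.06 m and contact force between the fingers and probe above 0.5 N), for 0.1 s.
At the end, for the whole second after the job is handed in: Probe held still in the gripper, tip within 7 mm of the red ring's centre, axis within 8 degrees of square to the face, spring tip pushed in 2 to 8.5 mm (0.7 to 6 N on the slab); arm not touching slab or rest, probe clear of its stand, foot switch back up (distance between probe_tip and red_spot below 0.007 m and angle between the z axis of probe and the z axis of red_spot, either way round below 0.14 rad and value of joint probe_plunger between 0.002 and 0.0085 m and contact force between probe and rest between 0.7 and 6 N and contact force between the fingers and probe above 1 N and contact force between the arm and rest below 0.5 N and contact force between probe and stand below 0.1 N and linear speed of probe below 0.02 m/s and value of joint pedal below 0.03 rad); the arm keeps its last pose, push and grip.
It fails at once if a bystander (bottle, jar, beaker or tray) is moved more than 30 mm or tipped (distance of any of reagent, jar, beaker, tray from where it was at the start of the episode above 0.03 m or angle between any of reagent, jar, beaker, tray's own z axis and vertical above 0.3 rad).
It fails at once if the slab is pressed harder than 15 N (contact force between anything else and rest above 15 N).
It also fails if it takes over 58 s, if anything falls off the work surface, if the arm or the gripper's body presses on something with over 40 N, if the wrist force passes 120 N, or if a joint passes its speed limit or range.

## Working session

There is one attempt and no reset: what is moved stays moved. The work goes in short steps, each a Python script; the robot and the scene stay as the last script left them, time stands still between calls to the robot, and variables do not carry over. Pictures are saved under pics/ and viewed, at most 10 in all, crops included, and the job is handed in when it is done.

```bash
ls; mkdir -p pics; cat > h.py <<'E'
import numpy as np, cv2
from scipy.spatial.transform import Rotation as R
from rig import bot
def rot(q): return R.from_quat([q[1],q[2],q[3],q[0]])
def quat(r):
    x,y,z,w=r.as_quat(); return [w,x,y,z]
def cloud(c):
    h,w=c["depth"].shape; f=h/2/np.tan(np.radians(c["fovy"])/2)
    v,u=np.mgrid[:h,:w]; d=c["depth"]
    p=np.stack([(u-c["cx"])/f*d,(v-c["cy"])/f*d,d],-1)
    P=p@rot(c["attitude"]).as_matrix().T+np.array(c["eye"]); P[d==0]=np.nan
    return P
E
python3 - <<'E'
from h import *
for n in ("side","top"):
    c=bot.read_camera(n); cv2.imwrite(f"pics/{n}0.png",c["image"]); np.savez(f"{n}0.npz",**c)
    print(n,c["fovy"],c["cx"],c["cy"],c["eye"],c["attitude"])
print(bot.read_state())
E
```

```text
pics
side 52.068255633999605 277.61330300990477 207.57545535036255 [ 481.65505216 -913.76764201  761.96397991] [-0.44634845  0.89100405 -0.0771921   0.03043387]
top 42.17439363213821 275.7500056908974 208.897344340731 [ 328.29020205   -5.34943176 1965.18275512] [-0.05303828  0.71392768 -0.69533875  0.06323163]
{'clock': 0.1, 'joint_positions': array([ 1.06441474e+00,  3.00421018e-01,  1.52151632e+00,  1.43166877e-05,
        1.32071199e+00, -6.66015015e-02]), 'qvel': array([ 2.38484330e-03, -1.21666685e-03,  5.52584084e-05, -4.53192437e-04,
       -5.82194570e-04,  2.05168133e-05]), 'effort': array([ 2.06439989e-03, -5.44373095e+01, -3.62371087e+01,  3.66910376e-05,
        2.93375844e-03, -3.72788776e-06]), 'ee_pos': array([234.06504416, 497.4973601 , 249.77617525]), 'tool_rot': array([-1.55953273e-04,  2.18124018e-01,  9.75920916e-01, -5.04840356e-04]), 'ft_force': array([-0.02203161, -0.10237845,  0.26762092]), 'moment': array([-0.00960121,  0.00074151, -0.00997158]), 'grip_force': 0.0, 'grip_width': 85.58927609999067}
```

View pics/top0.png

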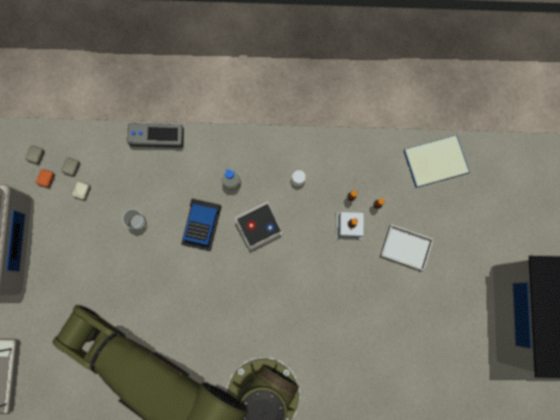

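View pics/side0.png

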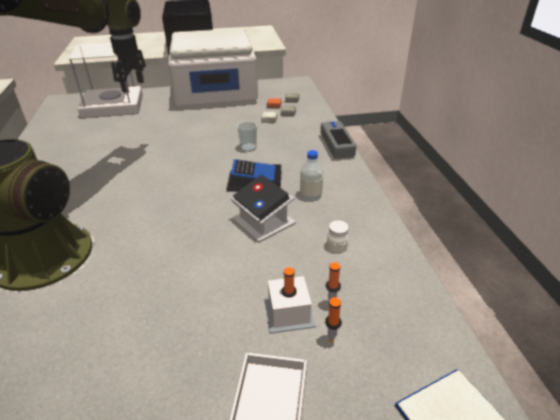

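```bash
python3 - <<'E'
from h import *
T=dict(np.load("top0.npz")); S=dict(np.load("side0.npz"))
im=T["image"]; cv2.imwrite("pics/crop1.png",cv2.resize(im[170:270,175:395],None,fx=3.6,fy=3.6,interpolation=cv2.INTER_CUBIC))
for n,c in (("top",T),("side",S)):
    P=cloud(c); hsv=cv2.cvtColor(c["image"],cv2.COLOR_BGR2HSV); H,Sa,V=[hsv[...,i].astype(int) for i in range(3)]
    ws=(P[...,0]>250)&(P[...,0]<850)&(abs(P[...,1])<500)
    def blobs(name,m,mn=6):
        k,l,s,ce=cv2.connectedComponentsWithStats((m&ws).astype(np.uint8))
        for i in range(1,k):
            if s[i,4]>=mn:
                q=P[l==i]; print(n,name,s[i,4],ce[i].round(1),"mean",np.nanmean(q,0).round(1),"zmin/max",np.nanpercentile(q[:,2],[5,95]).round(1))
    blobs("orange/red",((H<14)|(H>172))&(Sa>150)&(V>90))
    blobs("blue",(H>100)&(H<130)&(Sa>140)&(V>60),8)
    blobs("tall",P[...,2]>25,60)
    m=(P[...,2]>80)&(P[...,2]<125)&(V<90)&(np.hypot(P[...,0]-np.nanmean(P[215:235,245:272,0]) if n=="top" else 0*V,0*V)<80)&ws
    if n=="top":
        m[:, :235]=0; m[:,285:]=0
        q=P[m]; ctr=q.mean(0); 
        for _ in range(4):
            u,s,vt=np.linalg.svd(q-q.mean(0),full_matrices=False); nn=vt[2]*np.sign(vt[2,2]); r=(q-q.mean(0))@nn; q=q[abs(r)<max(4,2*r.std())]
        print("slab",len(q),q.mean(0),nn,np.degrees(np.arccos(nn[2])),"downslope yaw",np.degrees(np.arctan2(nn[1],nn[0])),r.std())
        print("rect",cv2.minAreaRect(q[:,:2].astype(np.float32)))
        for nm,(a,b,c0,d),zl in (("stand",(205,245,330,370),(55,75)),("switch",(190,255,178,222),(18,90))):
            Q=P[a:b,c0:d].reshape(-1,3); Q=Q[(Q[:,2]>zl[0])&(Q[:,2]<zl[1])]; print(nm,len(Q),Q.mean(0),cv2.minAreaRect(Q[:,:2].astype(np.float32)))
    print("bench z",np.nanmedian(P[ws][:,2]))
E
```

```text
top orange/red 44 [251. 225.] mean [579.1  55.5 104.6] zmin/max [ 97.5 111.5]
top blue 49 [228.9 173.7] mean [747.6 134.9 149.2] zmin/max [141.4 158.7]
top blue 608 [201.3 220.7] mean [597.9 234.1  45.6] zmin/max [15.3 62.4]
top blue 22 [269.5 227. ] mean [574.8  -8.6  96.7] zmin/max [ 89.9 104.3]
top tall 357 [230.4 178.6] mean [740.6 132.5 103.9] zmin/max [ 44.  154.1]
top tall 194 [297.8 177.7] mean [ 760.1 -104.9   61.7] zmin/max [33.3 76.7]
top tall 86 [351.5 195. ] mean [ 695.4 -292.1   97.7] zmin/max [ 63.3 130.8]
top tall 1117 [200.2 220.4] mean [598.6 237.6  49.6] zmin/max [33.7 64.8]
top tall 90 [378.  202.8] mean [ 670.9 -385.5   94.5] zmin/max [ 58.8 131.4]
top tall 1308 [257.7 223.6] mean [585.6  32.4  97.7] zmin/max [ 76.8 115.2]
top tall 238 [132.7 217.9] mean [598.2 472.3  66.4] zmin/max [30.3 94.5]
top tall 568 [350.5 223.6] mean [ 598.5 -293.2   69.8] zmin/max [ 43.4 126.8]
top tall 73 [392.3 231.3] mean [ 579.6 -448.8   34.5] zmin/max [27.2 42.8]
top tall 537 [ 87.5 317.1] mean [270.7 462.  504.4] zmin/max [466.2 526.1]
slab 782 [581.88616875  31.14559373 100.50905
[... 1152 characters left out ...]
9.9 171. ] mean [605.9 229.1  46.3] zmin/max [39.  58.9]
side tall 811 [128.6  20.4] mean [269.9 458.9 454.9] zmin/max [371.2 507.7]
side tall 395 [247.2 133.5] mean [591.3 455.7  63.9] zmin/max [30.3 89.1]
side tall 809 [311.2 174.6] mean [742.8 116.3  86.2] zmin/max [ 31.7 148.4]
side tall 2714 [259.9 191.5] mean [586.3  79.   76.4] zmin/max [ 35.9 111.1]
side tall 465 [337.5 233.5] mean [ 757.8 -117.    54.8] zmin/max [29.  71.3]
side tall 874 [333.2 300.2] mean [ 680.  -351.9   86.8] zmin/max [ 37.6 126.1]
side tall 1690 [288.8 296.9] mean [ 596.  -310.8   66.2] zmin/max [ 31.8 123.1]
side tall 532 [268.9 366.6] mean [ 532.7 -444.1   32.6] zmin/max [25.9 36.4]
bench z 0.27595497434174376
```

View pics/crop1.png

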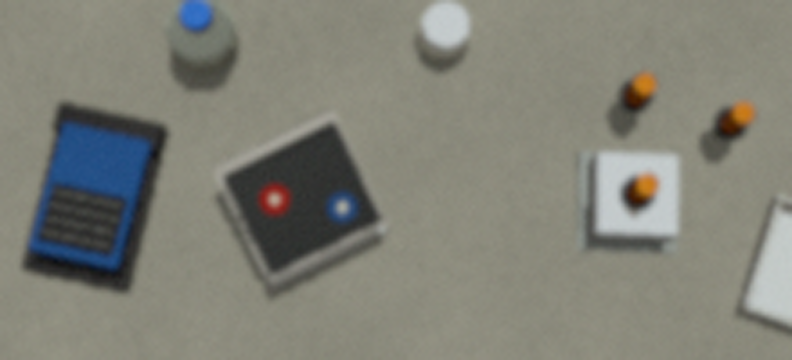

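The crop shows the red ring at top pixel (251,225) and the blue one at (269.5,227). The switch pad is at about (198,231), the end nearer the robot. Three things look like the probe: (353,223) in the white stand, (352,195) and (378,203) on the bench. Their radii from the base are 668, 754 and 774 mm, so the one in the stand is meant. It is also the only one in a stand.

```bash
cat >> h.py <<'E'
DOWN=lambda yaw: R.from_euler("z",yaw,degrees=True)*R.from_euler("x",180,degrees=True)
E
python3 - <<'E'
from h import *
T=dict(np.load("top0.npz")); P=cloud(T); V=T["image"].max(2)
print("pad pix",P[229:235,196:201].reshape(-1,3).mean(0))
Q=P[200:245,186:220].reshape(-1,3); v=V[200:245,186:220].ravel(); m=(v<75)&(Q[:,2]>50)&(Q[:,2]<68)
print("dark pad",m.sum(),np.median(Q[m],0),cv2.minAreaRect(Q[m][:,:2].astype(np.float32)))
c=np.array([589.5,240]); a=np.radians(-10.6); print("pad from base, offset", c+np.array([np.cos(a),np.sin(a)])*(-30))
for nm,p in (("press",[562,243,70]),("probe",[598.5,-295.5,101]),("lift",[598.5,-295.5,220])):
    for yaw in (-90,-60,-30,0,30,60,90,120):
        q=bot.ik(p,quat(DOWN(yaw))); print(nm,yaw,None if q is None else np.round(q,2))
n=R.from_euler("zy",[29,-16],degrees=True)
print(n.apply([0,0,1]))
for yaw in (-90,-60,-30,0,30,60,90,120):
    q=bot.ik(np.array([578.7,56.2,104])+91*n.apply([0,0,1]),quat(n*DOWN(yaw))); print("slab",yaw,None if q is None else np.round(q,2))
E
```

```text
pad pix [557.18875814 242.34662042  59.02552174]
dark pad 276 [559.14969879 244.6833736   58.33905863] ((560.13525390625, 244.70823669433594), (70.0551528930664, 55.371707916259766), 79.25709533691406)
pad from base, offset [560.01193953 245.51854052]
press -90 None
press -60 None
press -30 [ 0.35  0.63  1.49 -0.    1.02  2.44]
press 0 [ 0.35  0.63  1.49 -0.    1.02  1.92]
press 30 [ 0.35  0.63  1.49 -0.    1.02  1.4 ]
press 60 [ 0.35  0.63  1.49 -0.    1.02  0.87]
press 90 [ 0.35  0.63  1.49 -0.    1.02  0.35]
press 120 [ 0.35  0.63  1.49 -0.    1.02 -0.18]
probe -90 None
probe -60 [-0.51  0.7   1.29 -0.    1.15  2.1 ]
probe -30 [-0.51  0.7   1.29 -0.    1.15  1.58]
probe 0 [-0.51  0.7   1.29 -0.    1.15  1.06]
probe 30 [-0.51  0.7   1.29 -0.    1.15  0.53]
probe 60 [-0.51  0.7   1.29 -0.    1.15  0.01]
probe 90 [-0.51  0.7   1.29  0.    1.15 -0.51]
probe 120 [-0.51  0.7   1.29  0.    1.15 -1.04]
lift -90 None
lift -60 [-0.51  0.59  1.18 -0.    1.37  2.1 ]
lift -30 [-0.51  0.59  1.18 -0.    1.37  1.58]
lift 0 [-0.51  0.59  1.18 -0.    1.37  1.06]
lift 30 [-0.51  0.59  1.18 -0.    1.37  0.53]
lift 60 [-0.51  0.59  1.18 -0.    1.37  0.01]
lift 90 [-0.51  0.59  1.18  0.    1.37 -0.51]
lift 120 [-0.51  0.59  1.18  0.    1.37 -1.04]
[-2.75637356e-01  1.38777878e-17  9.61261696e-01]
slab -90 None
slab -60 [ 0.04  0.25  1.75 -0.01  0.86  2.16]
slab -30 [ 0.04  0.25  1.75 -0.01  0.86  1.64]
slab 0 [ 0.04  0.25  1.75 -0.01  0.86  1.11]
slab 30 [ 0.04  0.25  1.75 -0.01  0.86  0.59]
slab 60 [ 0.04  0.25  1.75 -0.01  0.86  0.07]
slab 90 [ 0.04  0.25  1.75 -0.01  0.86 -0.46]
slab 120 [ 0.04  0.25  1.75 -0.01  0.86 -0.98]
```

```bash
python3 - <<'E'
from h import *
q=quat(DOWN(80))
bot.move_gripper(0,40)
bot.move_to([560,244.5,140],q)
bot.servo_line([560,244.5,88],q,speed=80)
print(bot.read_state()["ft_force"])
print("hit",bot.servo_line([560,244.5,52],q,speed=25,until_force=12))
s=bot.read_state(); print(s["ee_pos"],s["ft_force"],s["clock"])
bot.dwell(0.4)
s=bot.read_state(); print(s["ee_pos"],s["ft_force"])
c=bot.read_camera("side"); cv2.imwrite("pics/press.png",cv2.resize(c["image"][110:260,180:380],None,fx=3,fy=3))
bot.servo_line([560,244.5,180],q,speed=120)
s=bot.read_state(); print(s["ft_force"],s["clock"])
P=cloud(bot.read_camera("top"))
E
```

```text
[-0.54553835 -0.1287322   0.52911117]
hit True
[559.81376943 244.67428704  59.8627674 ] [-4.28458388 -1.02207954 10.6396216 ] 4.3
[559.78873755 244.65216125  59.84492855] [-3.12554152 -1.29034339  9.58794707]
[ 0.24514522  0.7749983  -0.35903312] 5.9083
```

View pics/press.png

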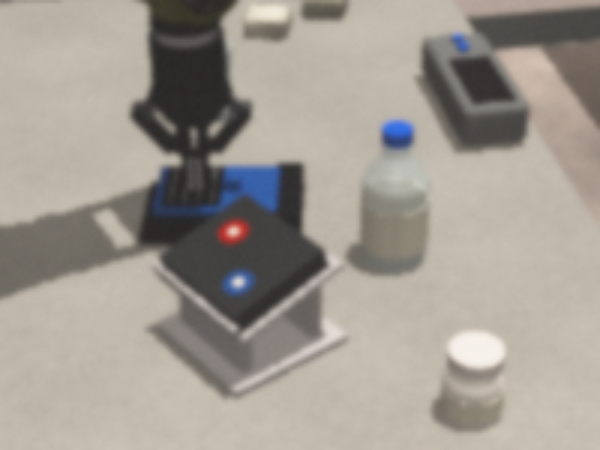

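The closed fingertips are on the pad, at crop pixel (197,200). The fingertip height of 41 mm (58 − 17) and about 10 N, above the 6 N at the stop, both say the treadle was on its stop. Next is the probe.

```bash
python3 - <<'E'
from h import *
q=quat(DOWN(0)); x,y=598.8,-295
bot.move_to([450,150,280],q)
bot.move_gripper(85)
bot.move_to([x,y,230],q)
bot.servo_line([x,y,101],q,speed=90)
s=bot.read_state(); print(s["ee_pos"],s["ft_force"])
bot.move_gripper(0,60)
s=bot.read_state(); print(s["grip_width"],s["grip_force"],s["ft_force"],s["clock"])
bot.servo_line([x,y,220],q,speed=80)
bot.dwell(.2)
s=bot.read_state(); print(s["ee_pos"],s["grip_width"],s["grip_force"],s["ft_force"],s["clock"])
c=bot.read_camera("side"); np.savez("lift.npz",**c); cv2.imwrite("pics/lift.png",cv2.resize(c["image"][130:330,190:390],None,fx=3,fy=3))
P=cloud(bot.read_camera("top")); Q=P[205:245,330:370].reshape(-1,3)
P=cloud(bot.read_camera("top")); Q=P[225:238,193:203].reshape(-1,3); print("pad z",np.median(Q,0))
E
```

```text
[ 599.02943288 -295.13732498  101.65445955] [ 0.13073634 -0.07388884  1.36195578]
20.664780945023146 58.578429222106934 [-0.17733248 -0.3390679   1.43558488] 11.8333
[ 598.7487047  -294.96592152  219.7578688 ] 20.46905978607104 58.59610319137573 [ 0.51855649 -0.06187706 -1.91626649] 13.675
pad z [nan nan nan]
```

View pics/lift.png

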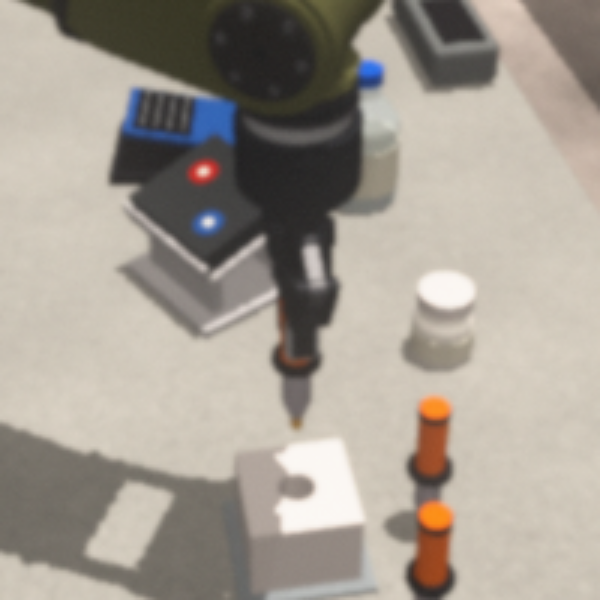

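The probe is lifted clear, upright in the jaws, with its tip at about side pixel (289,272). I'll check the in-grip tip position by projection, then hover it over the ring.

```bash
cat >> h.py <<'E'
def proj(c,p):
    h=c["depth"].shape[0]; f=h/2/np.tan(np.radians(c["fovy"])/2)
    k=rot(c["attitude"]).inv().apply(np.array(p)-c["eye"]); return np.array([c["cx"]+f*k[0]/k[2],c["cy"]+f*k[1]/k[2]])
RED=np.array([578.7,56.2,104.0]); N=R.from_euler("ZY",[29,-16],degrees=True); nz=N.apply([0,0,1]); L=97.6
QS=N*R.from_euler("z",-29,degrees=True)*DOWN(0)
E
python3 - <<'E'
from h import *
c=dict(np.load("lift.npz")); print("pred tip pix",proj(c,[598.7,-295,122.2]), "ring",proj(c,RED), nz)
q=quat(QS); 
t=RED+nz*(L+60); print(bot.ik(t,q))
bot.move_to([598.8,-150,260],quat(DOWN(0)))
bot.move_to(t,q)
bot.servo_line(RED+nz*(L+15),q,speed=60); bot.dwell(.3)
s=bot.read_state(); print(s["ee_pos"],s["ft_force"],s["grip_width"],s["clock"])
c=bot.read_camera("side"); np.savez("hov.npz",**c); cv2.imwrite("pics/hov.png",cv2.resize(c["image"][130:230,200:310],None,fx=6,fy=6,interpolation=cv2.INTER_CUBIC))
tcp=np.array(s["ee_pos"]); Rt=rot(s["tool_rot"]).apply([0,0,1]); print("tip",tcp+L*Rt,"pred px",proj(c,tcp+L*Rt),"spot px",proj(c,RED),"collar px",proj(c,tcp+(L-65)*Rt))
E
```

```text
pred tip pix [288.70627527 272.55097892] ring [257.67854096 186.9861675 ] [-0.24107786 -0.13363164  0.9612617 ]
[-0.06512272  0.16073325  1.70061123  0.17266797  1.05004509  1.43693838]
[551.59617179  41.14520401 212.47343567] [-1.1058169   0.30938888 -1.7290424 ] 20.707058394827904 16.475
tip [575.16434022  54.18459576 118.663651  ] pred px [256.2467875  183.03999974] spot px [257.67854096 186.9861675 ] collar px [249.59790713 165.41278728]
```

View pics/hov.png

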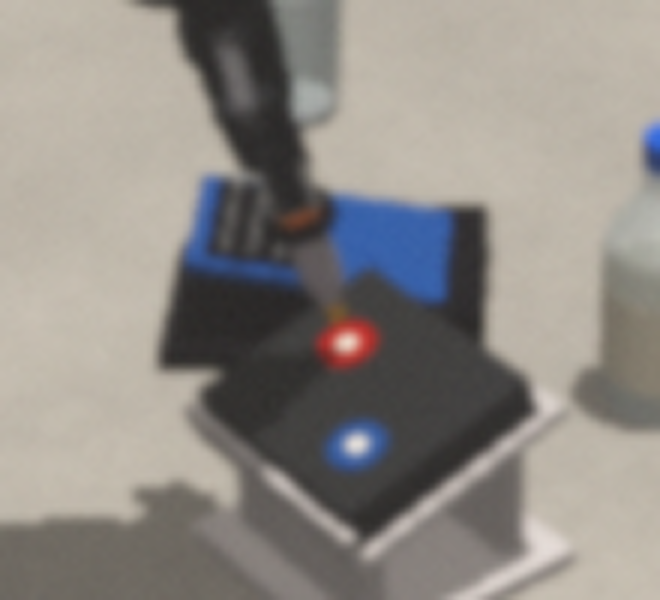

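The tip is at side pixel (256.6,183) and the ring centre at (257.7,187); both match my prediction within 0.5 px. The probe is on the slope normal and the treadle is up. Now I press in small steps against a fresh force zero.

```bash
python3 - <<'E'
from h import *
q=quat(QS)
def f():
    bot.dwell(.3); return np.mean([(bot.dwell(.02),bot.read_state()["ft_force"]@nz)[1] for _ in range(8)])
bot.servo_line(RED+nz*(L+6),q,speed=20); f0=f(); print("f0",f0)
for h in np.arange(4,-9,-1.):
    bot.servo_line(RED+nz*(L+h),q,speed=8); F=f()-f0
    s=bot.read_state(); print(h,round(F,2),((s["ee_pos"]-RED)@nz-L).round(2),round(s["grip_width"],2))
    if F>2.2: break
tcp=np.array(s["ee_pos"]); Rt=rot(s["tool_rot"]).apply([0,0,1]); d=tcp+L*Rt-RED; print("lateral",d-(d@nz)*nz,"ang",np.degrees(np.arccos(-Rt@nz)),s["clock"])
c=bot.read_camera("side"); cv2.imwrite("pics/fin.png",cv2.resize(c["image"][130:230,200:310],None,fx=6,fy=6,interpolation=cv2.INTER_CUBIC))
E
```

```text
f0 -1.9254023302995218
4.0 0.82 4.02 20.89
3.0 0.55 3.01 20.63
2.0 0.26 2.02 20.47
1.0 0.58 0.99 20.6
0.0 0.35 0.03 20.35
-1.0 1.52 -0.97 20.64
-2.0 1.64 -1.98 20.88
-3.0 1.96 -2.98 20.71
-4.0 2.43 -3.97 20.81
lateral [0.01970694 0.01835125 0.0074935 ] ang 0.0028761871551691706 24.0583
```

View pics/fin.png

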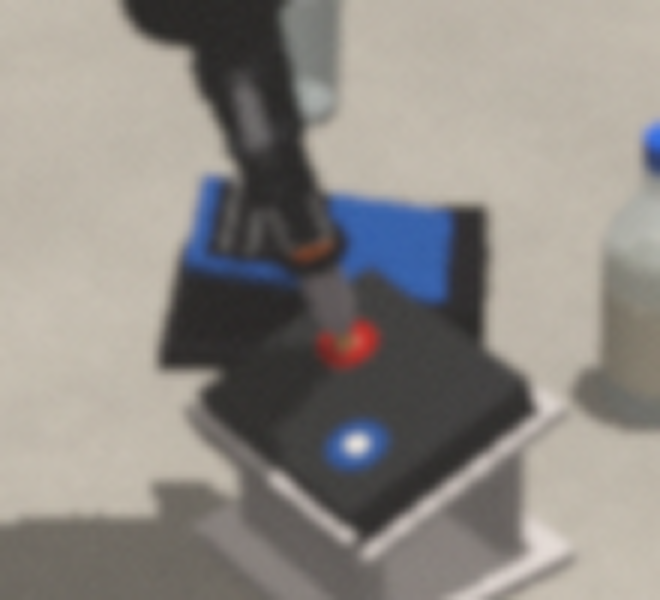

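The tip is on the white dot at (346,342). Contact began at about −0.5 mm, so the spring is in roughly 3.5 mm. Going 1.5 mm deeper gives half-way.

```bash
python3 - <<'E'
from h import *
bot.servo_line(RED+nz*(L-5.5),quat(QS),speed=8); bot.dwell(.5)
F=np.mean([(bot.dwell(.03),bot.read_state()["ft_force"]@nz)[1] for _ in range(20)])+1.93-.5
s=bot.read_state(); print(F,s["ee_pos"],s["grip_force"],s["clock"])
if 1.7<F<3.5: print(bot.finish_job())
E
```

```text
2.430666686490011 [556.48573664  43.88423656 192.51517692] 58.78293335437775 25.6083
the job is handed in; nothing more can be done
None
```

I pressed the foot switch to its stop and it came back up. The probe is held square on the red ring at about 2.4 N, with the spring tip about half in, and the job is handed in at 25.6 s; no verdict came back.

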